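Nip up the rotor tie-down knob and shut the centrifuge

TASK

Get the bench centrifuge ready to spin: screw the small dark inner tie-down knob clockwise until it bites and is hand-tight (about 0.1 N m; do not force it), without turning the blue outer ring that it stands in. Then shut the centrifuge's lid fully, without disturbing the tube rack, the beaker or the wash bottle.

Things in the scene. Friction and masses are not known exactly. Their poses are not given: they have to be found in the camera images.
- centrifuge: white bench microcentrifuge, fixed, 270 x 205 x 130 mm; origin on the bench under the upright rotor axis (z). Its -x is the front (panel, 152 mm from the axis), +x the back (118 mm from the axis), where the lid is hinged. A round chamber 155 mm across opens in its top (at 130 mm); in it lies the flat rotor lid, at 107 to 110 mm.
- stud_tip (a point): tip of the 8 mm drawbar stud showing 4 mm above the middle of the knob's top, 150 mm above the bench; does not turn. It stays while the knob takes up slack; from the bite on it rises 2 mm per turn (clockwise from above tightens). Hand-tight: 0.08 to 0.13 N m on the knob; over 0.18: forced. At standstill the friction may hide: the torque then reads up to 0.09 N m less than in motion.
- tiedown_mid (a point): centre of the inner tie-down knob, half-way up (axes fixed to the centrifuge). Dark knurled upright cylinder 28 mm across, 20.5 mm tall, orange line on top; lower end 1.5 mm above the blue ring's top. It starts 0.5 to 2.2 rad before its bite, unseen; until then it turns with a drag of 0.025 N m. From the bite on a spring adds 0.4 N m per rad, besides 0.045 N m of friction.
- ring_mark (a point): end of the white line on the flat top of the blue outer ring (it fastens the rotor lid), 28 mm from the rotor's axis. The ring is 60 mm across and 14 mm tall, concentric with the knob, top face 124 mm above the bench. It turns very lightly (0.03 N m), so anything that presses on it drags it.
- lid (a joint): angle of the chamber lid: 0 shut, about 1.8 wide open (rad). Stiff friction hinge: the lid stays wherever it is left; pushing 150 mm from the hinge takes 1 to 4 N.
- lid_push (a point): point on the lid's outer face (uppermost when shut), on its middle line, 150 mm from the hinge; its z axis points out of that face, its -x axis to the lid's free edge, 46 mm on. The lid is a shallow white and clear cover 196 mm long, 184 mm wide, 32 mm deep, with a small tab on its free edge; shut, its outer face is 163 mm above the bench.
- lid_hinge (a point): middle of the hinge line on the centrifuge's back edge, 108 mm from the rotor's axis and 131 mm above the bench; the hinge line runs along this frame's y.
- rack_mid (a point): orange microtube rack, 200 x 110 x 42 mm, loose bystander; its centre
- beaker_mid (a point): glass beaker, 70 mm across, 95 mm tall, loose bystander; its centre
- wash_bottle_mid (a point): white wash bottle with a red cap, 68 mm across, 170 mm tall, loose bystander; its centre

How it is judged:
By the outcome, as a careful person would: the job done as asked, in the order asked, and still so for the second after the job is handed in, with the robot touching nothing.
It also fails if it takes over 72 s, if anything falls off the work surface, if the arm or the gripper's body presses on something with over 40 N, if the wrist force passes 120 N, or if a joint passes its speed limit or range.

ROBOT

A 6-joint arm with a two-finger parallel gripper is mounted at the origin on the work surface. World frame = base frame: x ahead of the robot, y to its left, z up, the work surface at z = 0. Lengths are in m, angles in rad, forces in N, time in s.
With the tool pointing down it reaches from about 0.35 to 0.775 m from the base axis. Payload 7.3 kg.
Tool frame: the origin (TCP) lies midway between the tips of the shut fingers; the grasp point (between the pads) lies 19 mm behind it (robot.grip_depth is the z of the grasp point in the tool frame, in m); z points along the fingers, y is the line along which they close (so a half turn about z gives the same grasp; the last joint's range is limited). The gripper opens to 92 mm and grips with 3 to 60 N. Pads are 19 mm wide; open, the fingers measure 130 mm over their backs; the gripper's body (75 mm by 190 mm) begins 47 mm behind the grasp point.
Start: joints at [1.191, 0.342, 1.524, -0, 1.275, -0.146], TCP at [0.122, 0.511, 0.227] pointing down, gripper open.
Joint ranges: [-2.53, 2.53], [-0.77, 2.02], [0.04, 2.7], [-1, 4.14], [0.28, 2.66], [-3.11, 3.11]. Speed limits (rad/s): [2.57, 2.57, 3.14, 3.14, 3.14, 3.14].

INTERFACE

Orientations are given as [roll, pitch, yaw] about the fixed x, y, z axes, in that order (R = Rz(yaw) Ry(pitch) Rx(roll)).
In Python, from cell import robot, viewer gives the robot as it stands.
- The arm moves only by the tool step_arm, never from a script. Its argument "increments" is a list of rows, each an object with "delta_pos": the shift along the tool's x, y, z in cm, a list of three; "dr": the turn, a rotation vector about the tool's x, y, z in degrees, a list of three; "fingers": the closure, from -1 (fully open) to 1 (shut), so that 0 is half open. In form: [{"delta_pos": [tx, ty, tz], "dr": [wx, wy, wz], "fingers": fingers}, ...]. A call has exactly 5 rows; each row is the pose to reach, as a shift and turn from the pose commanded when the call began, along the tool's axes at that moment; what a row does not reach only later rows make up. A row lasts 1/8 s, in which the tool goes at most 62.5 mm and 10.7 degrees, less where a joint would pass 70% of its speed; a pose out of reach is approached as far as the arm can. A call with a gripper value outside its range is refused whole. The fingers move at their own pace and stop on an object; "newtons" is the grip in N (left out, the last holds). Time passes only in rows, so rows that repeat a pose let the fingers close, or fill a call up. It gives the time, the measured TCP pose, the force, the opening and the grip force at its end, in the units of the state.
- robot.observe(): the state, without advancing time (a new reading comes with each control period).
- viewer.read_camera(name): name is "scene" or "top"; returns the picture (420x560x3 uint8, red, green, blue); there is no depth.
- viewer.camera_params(name): a dict with "K" (3x3 intrinsics, pixels), "T" (4x4, takes a point from camera to world coordinates). Camera axes: x right, y down, z forward; pixel columns grow to the right and rows downward; lengths in m; the calibration is good to about 2 mm. A picture is of the moment at which its call begins. camera_params takes no time and is no camera call.
- robot.hand_in(): hands the job in; it is judged then, once.
The state is a dict: "time": time; "qpos": joint angles; "qvel": joint speeds; "joint_efforts": joint torques, N m; "tool_pos": TCP position; "tool_rot": TCP orientation; "contact_force": force on the tool from outside, world axes, zero at the start; "torque": the same for the moment, N m; "opening": finger opening in m; "grip_force": force on a finger pad.
Only numpy, scipy, OpenCV 4.12 (cv2) and the standard library are available. Lean on these libraries where they do the work, as an engineer would, in place of code of your own. Each camera call takes 0.05 s, during which the arm holds its last target. There are 200 camera calls.

## Working session

There is one attempt and no reset: what is moved stays moved. The work goes in short steps, Python scripts to look and compute and a tool call to move; the robot and the scene stay as the last step left them, time stands still between calls to the robot, and variables do not carry over. Pictures are saved under pics/ and viewed, at most 10 in all, crops included, and the job is handed in when it is done.

Besides the shell and the picture viewer there is one more tool, called after ">>>" as name(argument=value, ...), one argument or row to a line, values as JSON. step_arm: Moves the arm, as the interface text tells. Its arguments: {"type":"object","properties":{"increments":{"type":"array"},"newtons":{"type":"number"}},"required":["increments"]}

```bash
ls; mkdir -p pics; python3 - <<'E'
from cell import robot, viewer
import cv2,numpy as np
for n in("scene","top"):
    im=viewer.read_camera(n); cv2.imwrite(f"pics/{n}0.png",im[:,:,::-1])
    p=viewer.camera_params(n); print(n,np.round(p["K"],1).tolist(),np.round(p["T"],4).tolist())
s=robot.observe(); print(s, robot.grip_depth)
E
```

```text
pics
scene [[444.0, 0.0, 275.9], [0.0, 444.0, 210.7], [0.0, 0.0, 1.0]] [[-0.3826, 0.5025, -0.7753, 1.3656], [0.9238, 0.2169, -0.3154, 0.3039], [0.0097, -0.837, -0.5472, 0.684], [0.0, 0.0, 0.0, 1.0]]
top [[427.5, 0.0, 272.1], [0.0, 427.5, 212.2], [0.0, 0.0, 1.0]] [[0.0107, -0.9985, 0.0536, 0.4582], [-0.9998, -0.0116, -0.0172, -0.0487], [0.0178, -0.0534, -0.9984, 1.2513], [0.0, 0.0, 0.0, 1.0]]
{'time': 0.1, 'qpos': array([ 1.19102489e+00,  3.42634417e-01,  1.52488804e+00, -1.50644347e-06,
        1.27540178e+00, -1.45978618e-01]), 'qvel': array([ 0.00060398, -0.0019073 , -0.00332479, -0.0009351 , -0.00026164,
       -0.00095177]), 'joint_efforts': array([ 2.76777711e-03, -4.32003665e+01, -2.44693476e+01,  7.19384383e-02,
        5.25365677e-02, -7.63111302e-06]), 'tool_pos': array([0.12146344, 0.51039776, 0.22613581]), 'tool_rot': array([-3.14027503e+00, -1.92267401e-04,  2.90780015e+00]), 'contact_force': array([ 0.47355224,  0.67131397, -0.11217628]), 'torque': array([-0.00094594,  0.03457856,  0.02402094]), 'grip_force': 0.0, 'opening': 0.0919189255979547} -0.0188
```

View pics/scene0.png

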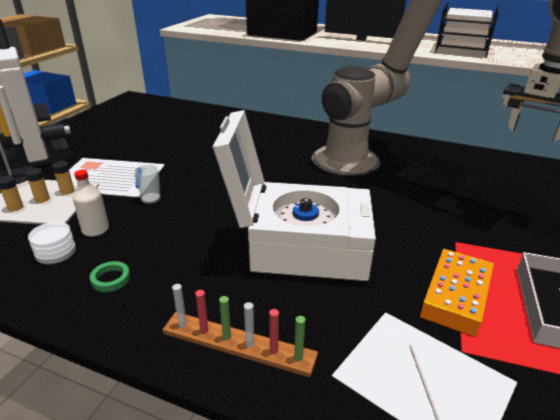

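View pics/top0.png

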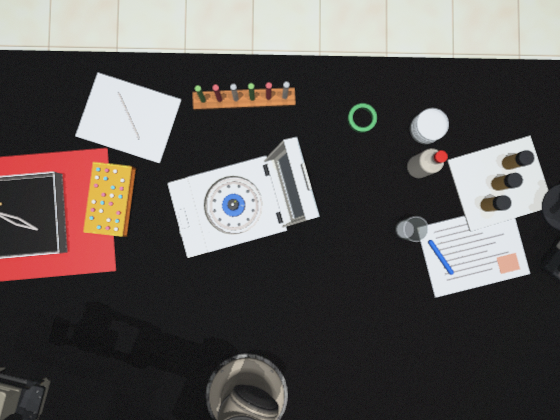

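The scene shows the centrifuge with its lid open. In the top view the knob is near (233,204), the front panel faces left (+y) and the lid hinges on the right. Rack, beaker and bottle are all well clear. I'll zoom in next.

```bash
python3 - <<'E'
import cv2,numpy as np
a=cv2.imread("pics/top0.png")[130:265,160:325]; b=cv2.imread("pics/scene0.png")[165:240,235:385]
A=cv2.resize(a,None,fx=4,fy=4,interpolation=cv2.INTER_CUBIC)
cv2.imwrite("pics/topc.png",A)
B=cv2.resize(b,None,fx=5,fy=5,interpolation=cv2.INTER_CUBIC); cv2.imwrite("pics/scc.png",B)
E
```

```text
(no output)
```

View pics/topc.png

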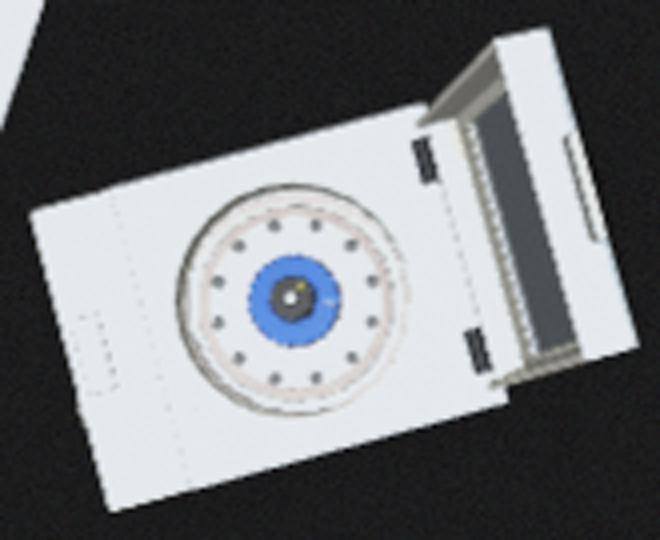

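View pics/scc.png

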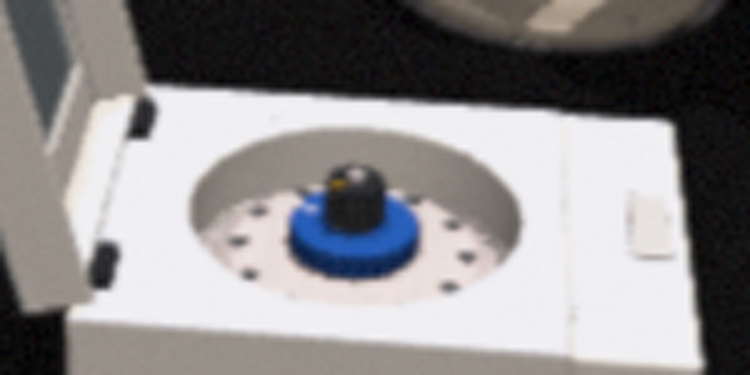

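```bash
cat > h.py <<'E'
import numpy as np
from cell import robot, viewer
P={n:viewer.camera_params(n) for n in("scene","top")}
def ray(n,u,v):
    p=P[n];T=np.array(p["T"]);d=T[:3,:3]@np.linalg.solve(np.array(p["K"]),[u,v,1]);return T[:3,3],d/np.linalg.norm(d)
def atz(n,u,v,z):
    o,d=ray(n,u,v);return o+d*(z-o[2])/d[2]
def tri(a,b):
    A=np.zeros((3,3));y=np.zeros(3)
    for o,d in(a,b):
        M=np.eye(3)-np.outer(d,d);A+=M;y+=M@o
    return np.linalg.solve(A,y)
def proj(n,X):
    p=P[n];T=np.array(p["T"]);c=T[:3,:3].T@(np.asarray(X)-T[:3,3]);q=np.array(p["K"])@c;return q[:2]/q[2]
tc=lambda u,v:("top",(u+.5)/4-.5+160,(v+.5)/4-.5+130)
sc=lambda u,v:("scene",(u+.5)/5-.5+235,(v+.5)/5-.5+165)
E
python3 - <<'E'
from h import *
np.set_printoptions(precision=4,suppress=True)
print("stud",atz(*tc(291,298),.15),atz(*sc(356,175),.15),tri(ray(*tc(291,298)),ray(*sc(356,175))))
print("ring c",atz(*tc(295,300),.124), "ring mark",atz(*tc(329,302),.124))
print("knob c",atz(*tc(293,298),.146))
F1,F2=atz(*tc(30,212),.13),atz(*tc(110,512),.13);B2=atz(*tc(507,402),.13);B1=atz(*tc(425,103),.13)
print(F1,F2,B1,B2,np.linalg.norm(F1-F2),np.linalg.norm(F2-B2))
ex=(B2-F2)+(B1-F1);yaw=np.arctan2(ex[1],ex[0]);ey=F1-F2;print("yaw",yaw,np.arctan2(ey[1],ey[0])-np.pi/2)
c=(F1+F2)/2;cc=c+.152*ex/np.linalg.norm(ex);print("axis from front",cc)
ax=atz(*tc(293,299),.146)
for yw in(yaw,):
  x=np.array([np.cos(yw),np.sin(yw),0]);y=np.array([-x[1],x[0],0]);z=np.array([0,0,1])
  for th in np.arange(1.2,1.85,.1):
    H=np.array([ax[0],ax[1],.131])+.108*x
    l=-np.cos(th)*x+np.sin(th)*z; n=np.sin(th)*x+np.cos(th)*z
    r=[]
    for s in(1,-1):
      q=proj("top",H+.196*l+.032*n+s*.092*y); r+=[(q-[160,130]+.5)*4-.5]
      q=proj("top",H+.196*l+s*.092*y); r+=[(q-[160,130]+.5)*4-.5]
    print(round(th,2),np.round(np.concatenate(r)), H)
E
```

```text
stud [0.5371 0.035  0.15  ] [0.5388 0.041  0.15  ] [0.5364 0.0376 0.1478]
ring c [0.5377 0.0343 0.124 ] ring mark [0.5366 0.0118 0.124 ]
knob c [0.5374 0.034  0.146 ]
[0.5931 0.2084 0.13  ] [0.3976 0.1519 0.13  ] [ 0.6688 -0.05    0.13  ] [ 0.4719 -0.106   0.13  ] 0.20350893691838057 0.2683778947530435
yaw -1.2878244934756808 -1.2895165782765348
axis from front [0.5378 0.0342 0.13  ]
1.2 [342.  81. 291.  99. 433. 406. 380. 421.] [ 0.5669 -0.0697  0.131 ]
1.3 [377.  70. 323.  88. 468. 396. 413. 411.] [ 0.5669 -0.0697  0.131 ]
1.4 [412.  60. 356.  77. 503. 386. 447. 402.] [ 0.5669 -0.0697  0.131 ]
1.5 [447.  51. 391.  67. 539. 376. 482. 392.] [ 0.5669 -0.0697  0.131 ]
1.6 [481.  43. 425.  58. 573. 367. 516. 382.] [ 0.5669 -0.0697  0.131 ]
1.7 [515.  35. 460.  49. 606. 357. 551. 373.] [ 0.5669 -0.0697  0.131 ]
1.8 [547.  29. 493.  41. 638. 349. 584. 363.] [ 0.5669 -0.0697  0.131 ]
```

```bash
cat >> h.py <<'E'
from scipy.spatial.transform import Rotation as Ro
def delta(pos,rpy=None,yaw=None):
    s=robot.observe();R=Ro.from_euler("xyz",s["tool_rot"])
    T=Ro.from_euler("xyz",[np.pi,0,yaw] if rpy is None else rpy)
    print("t",round(s["time"],2),"pos",s["tool_pos"].round(4),"rot",s["tool_rot"].round(3),"q",s["qpos"].round(2),"f",s["contact_force"].round(2),"m",s["torque"].round(3),"e6",round(s["joint_efforts"][5],4))
    print("dpos cm",(R.inv().apply(np.array(pos)-s["tool_pos"])*100).round(2),"dr",np.degrees((R.inv()*T).as_rotvec()).round(1))
E
python3 - <<'E'
from h import *
for u,v in((675,122),(700,365),(68,320),(150,87)): print(atz(*sc(u,v),.13).round(4))
delta([.5374,.036,.215],yaw=2.2)
E
```

```text
[0.3979 0.1598 0.13  ]
[0.5937 0.2137 0.13  ]
[ 0.6689 -0.0433  0.13  ]
[ 0.4692 -0.0926  0.13  ]
t 0.1 pos [0.1215 0.5104 0.2261] rot [-3.14  -0.     2.908] q [ 1.19  0.34  1.52 -0.    1.28 -0.15] f [ 0.47  0.67 -0.11] m [-0.001  0.035  0.024] e6 -0.0
dpos cm [-51.45 -36.51   1.15] dr [-0.1  0.  40.6]
```

>>> step_arm(
  increments=[
    {"delta_pos":[-51.4,-36.5,1.1],"dr":[0,0,40.6],"fingers":-1},
    {"delta_pos":[-51.4,-36.5,1.1],"dr":[0,0,40.6],"fingers":-1},
    {"delta_pos":[-51.4,-36.5,1.1],"dr":[0,0,40.6],"fingers":-1},
    {"delta_pos":[-51.4,-36.5,1.1],"dr":[0,0,40.6],"fingers":-1},
    {"delta_pos":[-51.4,-36.5,1.1],"dr":[0,0,40.6],"fingers":-1},
  ],
)

```text
time: 0.72
tool_pos: [0.3284, 0.2741, 0.2212]
tool_rot: [3.141, -0.0, 2.198]
contact_force: [0.1, 0.7, 0.2]
opening: 0.0917
grip_force: 0.0
```

```bash
python3 -c "
from h import *
delta([.5374,.037,.215],yaw=2.2)"
```

```text
t 0.72 pos [0.3284 0.2741 0.2212] rot [ 3.141 -0.     2.198] q [ 0.52  0.17  1.78  0.    1.19 -0.11] f [0.06 0.75 0.16] m [-0.097 -0.021 -0.032] e6 2.1991
dpos cm [-31.46   3.01   0.62] dr [ 0.  -0.  -0.1]
```

>>> step_arm(
  increments=[
    {"delta_pos":[-31.4,3.0,0.6],"dr":[0,0,0],"fingers":-1},
    {"delta_pos":[-31.4,3.0,0.6],"dr":[0,0,0],"fingers":-1},
    {"delta_pos":[-31.4,3.0,0.6],"dr":[0,0,0],"fingers":-1},
    {"delta_pos":[-31.4,3.0,0.6],"dr":[0,0,0],"fingers":-1},
    {"delta_pos":[-31.4,3.0,0.6],"dr":[0,0,0],"fingers":-1},
  ],
)

```text
time: 1.35
tool_pos: [0.5354, 0.0398, 0.215]
tool_rot: [-3.142, -0.0, 2.199]
contact_force: [0.9, 0.9, -0.7]
opening: 0.0917
grip_force: 0.0
```

```bash
python3 -c "
from h import *
delta([.5374,.037,.165],yaw=2.2)"
```

```text
t 1.35 pos [0.5354 0.0398 0.215 ] rot [-3.142 -0.     2.199] q [-0.07  0.37  1.51  0.    1.26 -0.7 ] f [ 0.86  0.88 -0.67] m [-0.011 -0.053  0.049] e6 0.8825
dpos cm [-0.35 -0.    5.  ] dr [-0.  -0.  -0.1]
```

>>> step_arm(
  increments=[
    {"delta_pos":[0,0,2.5],"dr":[0,0,0],"fingers":-0.5},
    {"delta_pos":[0,0,5],"dr":[0,0,0],"fingers":-0.3},
    {"delta_pos":[0,0,5],"dr":[0,0,0],"fingers":-0.2},
    {"delta_pos":[0,0,5],"dr":[0,0,0],"fingers":-0.2},
    {"delta_pos":[0,0,5],"dr":[0,0,0],"fingers":-0.2},
  ],
)

```text
time: 1.98
tool_pos: [0.535, 0.0418, 0.1665]
tool_rot: [3.14, 0.001, 2.2]
contact_force: [-0.2, 0.0, 0.7]
opening: 0.0555
grip_force: 0.0
```

```bash
python3 - <<'E'
from h import *
import cv2
a=viewer.read_camera("scene")[:,:,::-1]; b=viewer.read_camera("top")[:,:,::-1]
cv2.imwrite("pics/s1.png",np.hstack([cv2.resize(a[120:245,245:365],None,fx=4,fy=4,interpolation=2),cv2.resize(b[170:240,200:270],(320,320),interpolation=2).copy()[:500] if 0 else cv2.resize(b[150:275,200:280],None,fx=4,fy=4,interpolation=2)]))
delta([.5374,.037,.129],yaw=2.2); s=robot.observe(); print(s["opening"])
E
```

```text
t 2.08 pos [0.5348 0.0418 0.1663] rot [3.14e+00 1.00e-03 2.20e+00] q [-0.07  0.42  1.59  0.    1.14 -0.69] f [-1.03 -0.68 -0.27] m [-0.1   -0.025  0.017] e6 0.0001
dpos cm [-0.54 -0.07  3.73] dr [ 0.1  0.1 -0. ]
0.055380719494822074
```

View pics/s1.png

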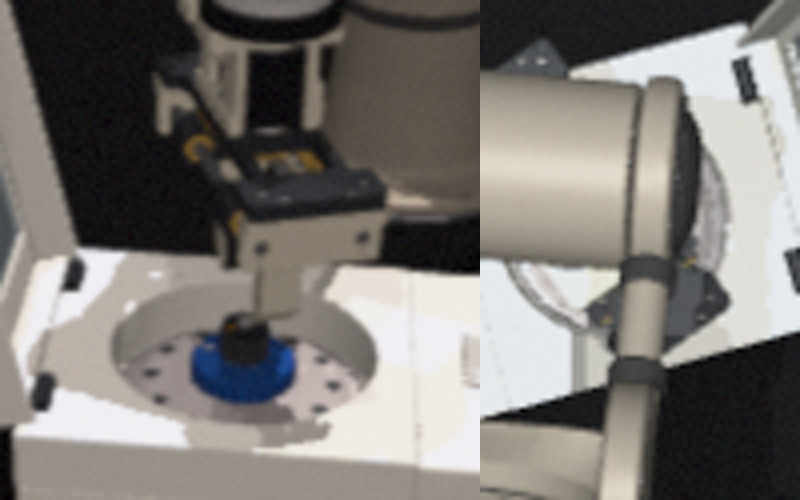

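The scene crop shows the near finger above and to the right of the knob. Its tip spans crop x 253–302 at y≈315, with the knob top centred at about (245,322). I'll compare this with the projected tool geometry to get the scene camera's bias.

```bash
python3 - <<'E'
from h import *
s=robot.observe();R=Ro.from_euler("xyz",s["tool_rot"])
f=lambda q:((q-[245,120]+.5)*4-.5).round(0)
for sx in(-.0095,.0095):
  for y in(.0278,.040): print(sx,y,f(proj("scene",s["tool_pos"]+R.apply([sx,y,0]))),f(proj("scene",s["tool_pos"]+R.apply([sx,y,-.03]))))
print("knob if top", f(proj("scene",[.5372,.0345,.146])),f(proj("scene",[.5372,.04,.146])))
E
```

```text
-0.0095 0.0278 [248. 319.] [250. 273.]
-0.0095 0.04 [254. 331.] [257. 284.]
0.0095 0.0278 [280. 315.] [284. 269.]
0.0095 0.04 [287. 327.] [291. 280.]
knob if top [235. 322.] [244. 324.]
```

```bash
python3 -c "
from h import *
delta([.5373,.0355,.130],yaw=2.2)"
```

```text
t 2.08 pos [0.5348 0.0418 0.1663] rot [3.14e+00 1.00e-03 2.20e+00] q [-0.07  0.42  1.59  0.    1.14 -0.69] f [-1.03 -0.68 -0.27] m [-0.1   -0.025  0.017] e6 0.0001
dpos cm [-0.65 -0.17  3.63] dr [ 0.1  0.1 -0. ]
```

>>> step_arm(
  increments=[
    {"delta_pos":[-0.65,-0.17,0],"dr":[0,0,0],"fingers":-0.2},
    {"delta_pos":[-0.65,-0.17,1.2],"dr":[0.1,0.1,0],"fingers":-0.2},
    {"delta_pos":[-0.65,-0.17,2.4],"dr":[0.1,0.1,0],"fingers":-0.2},
    {"delta_pos":[-0.65,-0.17,3.4],"dr":[0.1,0.1,0],"fingers":-0.2},
    {"delta_pos":[-0.65,-0.17,3.4],"dr":[0.1,0.1,0],"fingers":-0.2},
  ],
)

```text
time: 2.7
tool_pos: [0.5361, 0.0354, 0.1301]
tool_rot: [-3.138, -0.003, 2.199]
contact_force: [-0.8, -0.1, 0.3]
opening: 0.0553
grip_force: 0.0
```

```bash
python3 - <<'E'
from h import *
import cv2
a=viewer.read_camera("scene")[:,:,::-1]
cv2.imwrite("pics/s2.png",cv2.resize(a[150:230,265:345],None,fx=7,fy=7,interpolation=2))
delta([.5373,.0355,.130],yaw=2.2)
E
```

```text
t 2.75 pos [0.5366 0.0354 0.1308] rot [-3.139e+00 -3.000e-03  2.199e+00] q [-0.08  0.46  1.62  0.    1.06 -0.71] f [-1.03 -0.57  0.08] m [-0.007  0.004 -0.034] e6 -0.0003
dpos cm [-0.04  0.06  0.08] dr [-0.1 -0.1 -0. ]
```

View pics/s2.png

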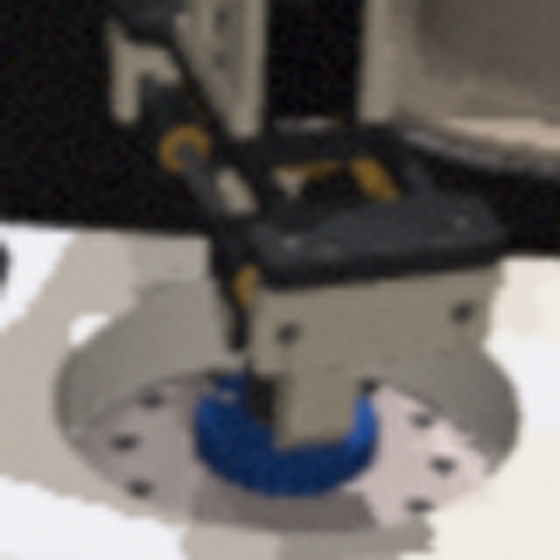

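The fingers straddle the knob clear of the ring. I'll close gently and check the lateral force for centring.

>>> step_arm(
  increments=[
    {"delta_pos":[0,0,0.0],"dr":[0,0,0],"fingers":0.2},
    {"delta_pos":[0,0,0.0],"dr":[0,0,0],"fingers":0.5},
    {"delta_pos":[0,0,0.0],"dr":[0,0,0],"fingers":0.6},
    {"delta_pos":[0,0,0.0],"dr":[0,0,0],"fingers":0.7},
    {"delta_pos":[0,0,0.0],"dr":[0,0,0],"fingers":0.7},
  ],
  newtons=8,
)

```text
time: 3.38
tool_pos: [0.5384, 0.0362, 0.1318]
tool_rot: [3.139, -0.001, 2.199]
contact_force: [4.1, 4.7, -2.3]
opening: 0.0276
grip_force: 8.0
```

```bash
python3 -c "
from h import *
delta([.5373,.0355,.130],yaw=2.2)
s=robot.observe();R=Ro.from_euler('xyz',s['tool_rot']);print(R.inv().apply(s['contact_force']),s['opening'],s['grip_force'])"
```

```text
t 3.38 pos [0.5384 0.0362 0.1318] rot [ 3.139e+00 -1.000e-03  2.199e+00] q [-0.08  0.46  1.62  0.    1.06 -0.71] f [ 4.15  4.69 -2.31] m [ 0.62  -0.769 -0.023] e6 -0.0016
dpos cm [ 0.   -0.13  0.18] dr [ 0.1 -0.  -0.1]
[1.35468132 6.10664906 2.32846163] 0.02763935172407908 7.986259236931801
```

>>> step_arm(
  increments=[
    {"delta_pos":[0,0.1,0.0],"dr":[0,0,0],"fingers":0.7},
    {"delta_pos":[0,0.2,0.0],"dr":[0,0,0],"fingers":0.7},
    {"delta_pos":[0,0.2,0.0],"dr":[0,0,0],"fingers":0.7},
    {"delta_pos":[0,0.2,0.0],"dr":[0,0,0],"fingers":0.7},
    {"delta_pos":[0,0.2,0.0],"dr":[0,0,0],"fingers":0.7},
  ],
  newtons=15,
)

```text
time: 4.0
tool_pos: [0.5385, 0.0363, 0.1317]
tool_rot: [-3.14, -0.001, 2.199]
contact_force: [0.4, 0.3, 5.2]
opening: 0.0272
grip_force: 15.0
```

```bash
cat > o.py <<'E'
from h import *
s=robot.observe();R=Ro.from_euler('xyz',s['tool_rot']);print(round(s['time'],2),'Ft',R.inv().apply(s['contact_force']).round(2),'Mt',R.inv().apply(s['torque']).round(3),'e6',s['joint_efforts'][5].round(4),'q6',s['qpos'][5].round(4),'v6',s['qvel'][5].round(3),'yaw',s['tool_rot'].round(4),s['tool_pos'].round(4),s['opening'].round(4),s['grip_force'])
E
python3 o.py
```

```text
Traceback (most recent call last):
  File "o.py", line 2, in <module>
    s=robot.observe();R=Ro.from_euler('xyz',s['tool_rot']);print(round(s['time'],2),'Ft',R.inv().apply(s['contact_force']).round(2),'Mt',R.inv().apply(s['torque']).round(3),'e6',s['joint_efforts'][5].round(4),'q6',s['qpos'][5].round(4),'v6',s['qvel'][5].round(3),'yaw',s['tool_rot'].round(4),s['tool_pos'].round(4),s['opening'].round(4),s['grip_force'])
                                                                                                                                                                                                                                                                                                                           ^^^^^^^^^^^^^^^^^^
AttributeError: 'float' object has no attribute 'round'
```

>>> step_arm(
  increments=[
    {"delta_pos":[0,0,0],"dr":[0,0,2],"fingers":0.7},
    {"delta_pos":[0,0,0],"dr":[0,0,4],"fingers":0.7},
    {"delta_pos":[0,0,0],"dr":[0,0,6],"fingers":0.7},
    {"delta_pos":[0,0,0],"dr":[0,0,8],"fingers":0.7},
    {"delta_pos":[0,0,0],"dr":[0,0,10],"fingers":0.7},
  ],
)

```text
time: 4.62
tool_pos: [0.5382, 0.0362, 0.1317]
tool_rot: [-3.139, -0.001, 2.024]
contact_force: [-1.1, -1.5, 6.4]
opening: 0.0277
grip_force: 15.0
```

```bash
sed -i "s/s\['opening'\].round(4)/round(s['opening'],4)/;s/\['joint_efforts'\]\[5\]/['joint_efforts']/" o.py; python3 o.py
```

```text
4.62 Ft [-0.82 -1.64 -6.38] Mt [ 0.526 -0.047  0.033] e6 [  0.5013 -43.3022 -20.5993   0.4377  -0.5416  -0.3387] q6 -0.5274 v6 0.279 yaw [-3.1392e+00 -1.2000e-03  2.0235e+00] [0.5382 0.0362 0.1317] 0.0277 14.995205998420715
```

```bash
cat > m.py <<'E'
from h import *
a=[]
for i in range(5):
    viewer.read_camera("top");s=robot.observe();R=Ro.from_euler('xyz',s['tool_rot']);a.append(np.r_[R.inv().apply(s['contact_force']),R.inv().apply(s['torque']),s['joint_efforts'][5],s['qvel'][5],s['tool_rot'][2]])
    print(a[-1][[5,6,7,8]].round(4))
print(round(s['time'],2),np.mean(a,0).round(3),'sdMz',np.std(np.array(a)[:,5]).round(3),s['tool_pos'].round(4),round(s['opening'],4),s['qpos'][5].round(3))
E
python3 m.py
```

```text
[-0.0078 -0.0635 -0.049   2.022 ]
[ 0.0559  0.2258 -0.0204  2.0238]
[ 0.0485  0.0556 -0.0068  2.0243]
[ 2.2100e-02 -3.4000e-03 -1.8000e-03  2.0245e+00]
[ 4.5800e-02 -1.7600e-02 -9.0000e-04  2.0245e+00]
4.88 [-0.158 -1.905 -6.095  0.492 -0.08   0.033  0.039 -0.016  2.024] sdMz 0.023 [0.5382 0.0362 0.1317] 0.0273 -0.528
```

>>> step_arm(
  increments=[
    {"delta_pos":[0,0,0],"dr":[0,0,4],"fingers":0.7},
    {"delta_pos":[0,0,0],"dr":[0,0,8],"fingers":0.7},
    {"delta_pos":[0,0,0],"dr":[0,0,9],"fingers":0.7},
    {"delta_pos":[0,0,0],"dr":[0,0,9.5],"fingers":0.7},
    {"delta_pos":[0,0,0],"dr":[0,0,10],"fingers":0.7},
  ],
)

```text
time: 5.5
tool_pos: [0.5379, 0.0361, 0.1317]
tool_rot: [-3.138, -0.001, 1.85]
contact_force: [-2.0, -1.6, 6.7]
opening: 0.0274
grip_force: 15.0
```

```bash
python3 m.py
```

```text
[-0.0285  0.0028 -0.0127  1.8494]
[-0.0122  0.0692 -0.0066  1.8499]
[ 0.0282  0.0233 -0.0024  1.85  ]
[-2.63e-02  8.90e-03  3.00e-04  1.85e+00]
[6.4300e-02 5.8000e-03 9.0000e-04 1.8501e+00]
5.75 [-7.170e-01 -3.276e+00 -7.118e+00  6.670e-01 -1.730e-01  5.000e-03
  2.200e-02 -4.000e-03  1.850e+00] sdMz 0.036 [0.5379 0.0361 0.1316] 0.0273 -0.354
```

```bash
python3 - <<'E'
from h import *
import cv2
a=viewer.read_camera("scene")[:,:,::-1]
cv2.imwrite("pics/s3.png",cv2.resize(a[185:225,285:330],(788,700)[:2] if 0 else (675,600),interpolation=2))
E
```

```text
(no output)
```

View pics/s3.png

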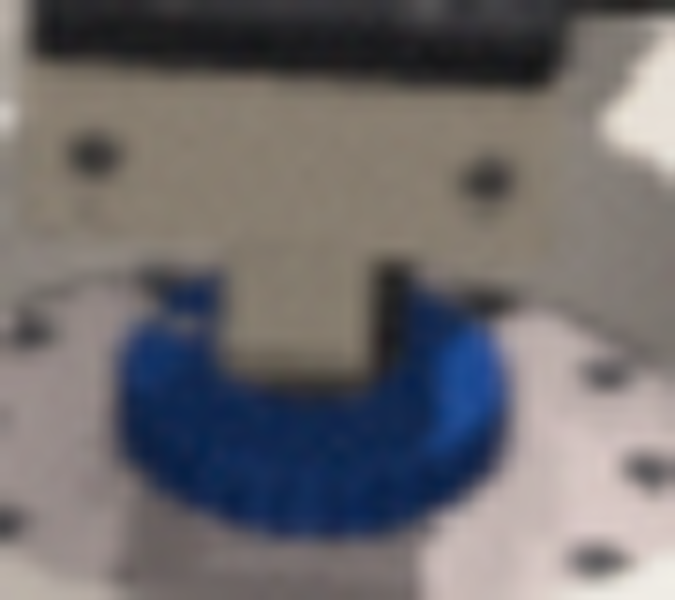

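The ring mark is at crop (180,322), i.e. full (297,206.5), unchanged, so the ring hasn't turned. The finger sits about 2.5 mm left of the knob's centre, so I'll open slightly, recentre and regrip.

>>> step_arm(
  increments=[
    {"delta_pos":[0,-0.1,-0.05],"dr":[0,0,0],"fingers":0.2},
    {"delta_pos":[0.25,-0.1,-0.05],"dr":[0,0,0],"fingers":0.2},
    {"delta_pos":[0.25,-0.1,-0.05],"dr":[0,0,0],"fingers":0.2},
    {"delta_pos":[0.25,-0.1,-0.05],"dr":[0,0,0],"fingers":0.7},
    {"delta_pos":[0.25,-0.1,-0.05],"dr":[0,0,0],"fingers":0.7},
  ],
)

```text
time: 6.42
tool_pos: [0.5371, 0.0388, 0.1317]
tool_rot: [-3.14, -0.001, 1.85]
contact_force: [1.4, 0.2, -1.3]
opening: 0.0278
grip_force: 15.0
```

```bash
python3 m.py
```

```text
[3.0600e-02 1.0900e-02 2.0000e-04 1.8501e+00]
[-3.4700e-02  9.6000e-03 -1.0000e-04  1.8501e+00]
[ 2.2100e-02  8.7000e-03 -3.0000e-04  1.8501e+00]
[-5.2600e-02  8.5000e-03 -1.0000e-04  1.8501e+00]
[-2.5500e-02  8.5000e-03  9.0000e-04  1.8502e+00]
6.67 [ 0.582  2.161  2.001 -0.31   0.007 -0.012  0.009  0.     1.85 ] sdMz 0.033 [0.5371 0.0388 0.1318] 0.0275 -0.35
```

>>> step_arm(
  increments=[
    {"delta_pos":[0,0.05,0],"dr":[0,0,4],"fingers":0.7},
    {"delta_pos":[0,0.05,0],"dr":[0,0,8],"fingers":0.7},
    {"delta_pos":[0,0.05,0],"dr":[0,0,9],"fingers":0.7},
    {"delta_pos":[0,0.05,0],"dr":[0,0,9.5],"fingers":0.7},
    {"delta_pos":[0,0.05,0],"dr":[0,0,10],"fingers":0.7},
  ],
)

```text
time: 7.3
tool_pos: [0.5372, 0.0388, 0.1317]
tool_rot: [-3.139, -0.001, 1.676]
contact_force: [1.3, 1.5, -2.2]
opening: 0.0277
grip_force: 15.0
```

```bash
python3 m.py
```

```text
[-0.0146 -0.0258 -0.0128  1.6752]
[ 0.0221  0.0692 -0.0046  1.6757]
[ 3.6000e-03  2.6100e-02 -1.0000e-04  1.6758e+00]
[-9.8000e-03  8.9000e-03  1.0000e-03  1.6759e+00]
[-0.0058  0.0153  0.0017  1.6758]
7.55 [ 1.063e+00  8.960e-01  2.399e+00 -1.300e-01  5.400e-02 -1.000e-03
  1.900e-02 -3.000e-03  1.676e+00] sdMz 0.013 [0.5372 0.0388 0.1318] 0.0272 -0.176
```

>>> step_arm(
  increments=[
    {"delta_pos":[0,0,0],"dr":[0,0,4],"fingers":0.7},
    {"delta_pos":[0,0,0],"dr":[0,0,8],"fingers":0.7},
    {"delta_pos":[0,0,0],"dr":[0,0,9],"fingers":0.7},
    {"delta_pos":[0,0,0],"dr":[0,0,9.5],"fingers":0.7},
    {"delta_pos":[0,0,0],"dr":[0,0,10],"fingers":0.7},
  ],
)

```text
time: 8.18
tool_pos: [0.5373, 0.0388, 0.1318]
tool_rot: [-3.139, -0.0, 1.501]
contact_force: [1.5, 1.3, -3.4]
opening: 0.0273
grip_force: 15.0
```

```bash
python3 m.py
```

```text
[-0.1075  0.0218 -0.0098  1.5008]
[-0.0271  0.1182 -0.0059  1.5012]
[-0.0458  0.0755 -0.0017  1.5013]
[-1.4090e-01  5.9300e-02 -7.0000e-04  1.5014e+00]
[-3.6400e-02  6.7500e-02  1.0000e-03  1.5013e+00]
8.43 [ 1.052e+00  1.856e+00  3.495e+00 -2.210e-01  1.200e-01 -7.200e-02
  6.800e-02 -3.000e-03  1.501e+00] sdMz 0.045 [0.5373 0.0388 0.1318] 0.0277 -0.001
```

>>> step_arm(
  increments=[
    {"delta_pos":[0,0,0],"dr":[0,0,0.3],"fingers":0.7},
    {"delta_pos":[0,0,0],"dr":[0,0,0.6],"fingers":0.7},
    {"delta_pos":[0,0,0],"dr":[0,0,0.9],"fingers":0.7},
    {"delta_pos":[0,0,0],"dr":[0,0,1.2],"fingers":0.7},
    {"delta_pos":[0,0,0],"dr":[0,0,1.5],"fingers":0.7},
  ],
)

```text
time: 9.05
tool_pos: [0.5373, 0.0388, 0.1318]
tool_rot: [-3.139, -0.0, 1.475]
contact_force: [2.2, 0.7, -5.0]
opening: 0.0271
grip_force: 15.0
```

```bash
python3 o.py; python3 m.py
```

```text
9.05 Ft [0.89 2.1  5.  ] Mt [-0.35   0.193 -0.084] e6 [-6.91900e-01 -4.86265e+01 -2.17115e+01 -2.91900e-01  7.74000e-01
  3.19000e-02] q6 0.0257 v6 0.042 yaw [-3.1392e+00 -2.0000e-04  1.4745e+00] [0.5373 0.0388 0.1318] 0.0271 14.992985129356384
[-0.0589  0.0503 -0.0092  1.4744]
[-0.0588  0.1033 -0.0051  1.4747]
[-0.0472  0.0762 -0.0024  1.4748]
[-3.8400e-02  6.4400e-02  9.0000e-04  1.4748e+00]
[-1.1510e-01  6.0400e-02  9.0000e-04  1.4748e+00]
9.3 [ 1.810e+00  2.322e+00  4.970e+00 -3.590e-01  1.620e-01 -6.400e-02
  7.100e-02 -3.000e-03  1.475e+00] sdMz 0.027 [0.5373 0.0388 0.1318] 0.0275 0.025
```

>>> step_arm(
  increments=[
    {"delta_pos":[0,0,0],"dr":[0,0,0.5],"fingers":0.7},
    {"delta_pos":[0,0,0],"dr":[0,0,0.8],"fingers":0.7},
    {"delta_pos":[0,0,0],"dr":[0,0,0.9],"fingers":0.7},
    {"delta_pos":[0,0,0],"dr":[0,0,0.95],"fingers":0.7},
    {"delta_pos":[0,0,0],"dr":[0,0,1.0],"fingers":0.7},
  ],
)

```text
time: 9.93
tool_pos: [0.5373, 0.0388, 0.1318]
tool_rot: [-3.139, -0.0, 1.457]
contact_force: [3.8, 1.5, -5.0]
opening: 0.0273
grip_force: 15.0
```

```bash
python3 o.py; python3 m.py; python3 m.py
```

```text
9.93 Ft [1.89 3.62 4.94] Mt [-0.478  0.188 -0.087] e6 [ -0.7227 -49.031  -21.6348  -0.3309   0.9748   0.0795] q6 0.0428 v6 0.008 yaw [-3.1392e+00 -2.0000e-04  1.4574e+00] [0.5373 0.0388 0.1318] 0.0273 14.992051720619202
[-8.1600e-02  7.8000e-02 -1.2000e-03  1.4573e+00]
[-1.5320e-01  8.7000e-02 -8.0000e-04  1.4574e+00]
[-1.2310e-01  8.3400e-02 -6.0000e-04  1.4574e+00]
[-0.0743  0.0817 -0.0016  1.4575]
[-7.9200e-02  8.1300e-02  5.0000e-04  1.4574e+00]
10.18 [ 1.671e+00  3.299e+00  5.148e+00 -4.730e-01  2.100e-01 -1.020e-01
  8.200e-02 -1.000e-03  1.457e+00] sdMz 0.031 [0.5373 0.0388 0.1318] 0.0274 0.043
[-0.0926  0.0812 -0.0018  1.4574]
[-6.1000e-03  8.1300e-02  4.0000e-04  1.4574e+00]
[-6.9000e-02  8.1600e-02 -5.0000e-04  1.4574e+00]
[-4.1000e-02  8.1900e-02 -5.0000e-04  1.4575e+00]
[-0.0448  0.082   0.0022  1.4574]
10.43 [ 1.494  3.266  5.803 -0.511  0.215 -0.051  0.082 -0.     1.457] sdMz 0.029 [0.5373 0.0388 0.1318] 0.0274 0.043
```

>>> step_arm(
  increments=[
    {"delta_pos":[0,0,0],"dr":[0,0,0.7],"fingers":0.7},
    {"delta_pos":[0,0,0],"dr":[0,0,1.2],"fingers":0.7},
    {"delta_pos":[0,0,0],"dr":[0,0,1.4],"fingers":0.7},
    {"delta_pos":[0,0,0],"dr":[0,0,1.46],"fingers":0.7},
    {"delta_pos":[0,0,0],"dr":[0,0,1.5],"fingers":0.7},
  ],
)

```text
time: 11.05
tool_pos: [0.5373, 0.0388, 0.1318]
tool_rot: [-3.139, -0.0, 1.431]
contact_force: [3.8, 1.3, -6.0]
opening: 0.0274
grip_force: 15.0
```

```bash
python3 o.py; python3 m.py
```

```text
11.05 Ft [1.84 3.58 5.99] Mt [-0.574  0.234 -0.132] e6 [ -0.7356 -49.3498 -21.4781  -0.3533   1.1935   0.0955] q6 0.069 v6 0.004 yaw [-3.1392e+00 -1.0000e-04  1.4312e+00] [0.5373 0.0388 0.1318] 0.0274 14.991196542978287
[-0.0902  0.0911 -0.002   1.4312]
[-8.2900e-02  9.5700e-02  1.0000e-04  1.4312e+00]
[-0.0636  0.093  -0.0016  1.4312]
[-6.8800e-02  9.1700e-02 -1.2000e-03  1.4312e+00]
[-0.1279  0.0915 -0.0022  1.4313]
11.3 [ 1.681e+00  3.589e+00  6.295e+00 -5.860e-01  2.530e-01 -8.700e-02
  9.300e-02 -1.000e-03  1.431e+00] sdMz 0.023 [0.5373 0.0388 0.1318] 0.0275 0.069
```

>>> step_arm(
  increments=[
    {"delta_pos":[0,0,0],"dr":[0,0,0.5],"fingers":0.7},
    {"delta_pos":[0,0,0],"dr":[0,0,0.8],"fingers":0.7},
    {"delta_pos":[0,0,0],"dr":[0,0,0.9],"fingers":0.7},
    {"delta_pos":[0,0,0],"dr":[0,0,0.96],"fingers":0.7},
    {"delta_pos":[0,0,0],"dr":[0,0,1.0],"fingers":0.7},
  ],
)

```text
time: 11.92
tool_pos: [0.5374, 0.0388, 0.1318]
tool_rot: [-3.139, -0.0, 1.414]
contact_force: [4.5, 1.3, -6.8]
opening: 0.0275
grip_force: 15.0
```

```bash
python3 o.py; python3 m.py
```

```text
11.93 Ft [2.03 4.28 6.82] Mt [-0.715  0.246 -0.102] e6 [ -0.7193 -49.5018 -21.3114  -0.3583   1.3575   0.1024] q6 0.0864 v6 0.004 yaw [-3.1393e+00 -1.0000e-04  1.4138e+00] [0.5374 0.0388 0.1318] 0.0275 14.990568906068802
[-0.1018  0.0984 -0.0034  1.4138]
[-7.7900e-02  1.0370e-01 -1.3000e-03  1.4138e+00]
[-1.0440e-01  1.0090e-01  9.0000e-04  1.4138e+00]
[-1.1010e-01  9.9600e-02 -1.4000e-03  1.4138e+00]
[-8.5200e-02  9.9300e-02 -4.0000e-04  1.4138e+00]
12.18 [ 1.999e+00  3.893e+00  6.109e+00 -6.610e-01  2.640e-01 -9.600e-02
  1.000e-01 -1.000e-03  1.414e+00] sdMz 0.012 [0.5373 0.0388 0.1318] 0.0275 0.086
```

The torque reads 0.10 N m, so the knob is hand-tight. Next I release and rise straight up.

>>> step_arm(
  increments=[
    {"delta_pos":[0,0,0],"dr":[0,0,0],"fingers":0.2},
    {"delta_pos":[0,0,0],"dr":[0,0,0],"fingers":0},
    {"delta_pos":[0,0,0],"dr":[0,0,0],"fingers":-0.2},
    {"delta_pos":[0,0,-3],"dr":[0,0,0],"fingers":-0.2},
    {"delta_pos":[0,0,-9],"dr":[0,0,0],"fingers":-0.2},
  ],
)

```text
time: 12.8
tool_pos: [0.5359, 0.0387, 0.2208]
tool_rot: [-3.133, 0.001, 1.414]
contact_force: [2.0, -0.8, 0.9]
opening: 0.0552
grip_force: 0.0
```

```bash
python3 - <<'E'
from h import *
yw=-1.2885;ax=np.array([.538,.0365,0]);x=np.array([np.cos(yw),np.sin(yw),0]);y=np.array([-x[1],x[0],0]);z=np.array([0,0,1])
H=ax+.108*x+[0,0,.131];print("H",H,"x",x)
for th in(1.8,1.5,1.2,.9,.6,.3,0):
    l=-np.cos(th)*x+np.sin(th)*z; n=np.sin(th)*x+np.cos(th)*z
    print(th,"push150",(H+.15*l+.032*n).round(3),"edge outer",(H+.196*l+.032*n).round(3))
delta(H+.17*np.array([0,0,1]),yaw=1.4)
E
```

```text
H [ 0.56808468 -0.06722518  0.131     ] x [ 0.27856182 -0.9604183   0.        ]
1.8 push150 [ 0.586 -0.13   0.27 ] edge outer [ 0.589 -0.14   0.315]
1.5 push150 [ 0.574 -0.088  0.283] edge outer [ 0.573 -0.085  0.329]
1.2 push150 [ 0.561 -0.044  0.282] edge outer [ 0.557 -0.028  0.325]
0.9 push150 [ 0.549 -0.002  0.268] edge outer [0.541 0.026 0.304]
0.6 push150 [0.539 0.034 0.242] edge outer [0.528 0.071 0.268]
0.3 push150 [0.531 0.061 0.206] edge outer [0.519 0.104 0.219]
0 push150 [0.526 0.077 0.163] edge outer [0.513 0.121 0.163]
t 12.8 pos [0.5359 0.0387 0.2208] rot [-3.133e+00  1.000e-03  1.414e+00] q [-0.07  0.37  1.49  0.    1.28  0.09] f [ 1.97 -0.8   0.89] m [-0.086  0.031  0.022] e6 -0.0075
dpos cm [-9.96  4.77 -8.05] dr [-0.5  0.   0.8]
```

>>> step_arm(
  increments=[
    {"delta_pos":[0,0,-6],"dr":[0,0,-8],"fingers":0.5},
    {"delta_pos":[0,0,-12],"dr":[0,0,-16],"fingers":1},
    {"delta_pos":[0,0,-17],"dr":[0,0,-25],"fingers":1},
    {"delta_pos":[-3,1.5,-17],"dr":[0,0,-25],"fingers":1},
    {"delta_pos":[-8,4,-17],"dr":[0,0,-25],"fingers":1},
  ],
)

```text
time: 13.42
tool_pos: [0.5649, -0.0462, 0.3932]
tool_rot: [-3.141, -0.0, 1.853]
contact_force: [0.8, 0.3, -0.6]
opening: 0.0096
grip_force: 0.0
```

```bash
cat > l.py <<'E'
from h import *
import sys
yw=-1.2885;ax=np.array([.538,.0365,0]);x=np.array([np.cos(yw),np.sin(yw),0]);z=np.array([0,0,1]);H=ax+.108*x+[0,0,.131]
def P(th,r=.17): return H+r*(-np.cos(th)*x+np.sin(th)*z)+.032*(np.sin(th)*x+np.cos(th)*z)+.0095*x
E
python3 - <<'E'
from l import *
delta([.5985,-.173,.39],yaw=1.853);delta([.5985,-.173,.285],yaw=1.853)
E
```

```text
t 13.43 pos [ 0.5649 -0.0462  0.3932] rot [-3.141 -0.     1.853] q [-0.22  0.36  1.05  0.    1.73 -0.5 ] f [ 0.76  0.33 -0.62] m [-0.084 -0.01  -0.038] e6 1.0783
dpos cm [-13.11  -0.31   0.31] dr [-0. -0.  0.]
t 13.43 pos [ 0.5649 -0.0462  0.3932] rot [-3.141 -0.     1.853] q [-0.22  0.36  1.05  0.    1.73 -0.5 ] f [ 0.76  0.33 -0.62] m [-0.084 -0.01  -0.038] e6 1.0783
dpos cm [-13.12  -0.31  10.81] dr [-0. -0.  0.]
```

>>> step_arm(
  increments=[
    {"delta_pos":[-5,-0.3,0],"dr":[0,0,0],"fingers":1},
    {"delta_pos":[-10,-0.3,0],"dr":[0,0,0],"fingers":1},
    {"delta_pos":[-13,-0.3,0],"dr":[0,0,0],"fingers":1},
    {"delta_pos":[-13,-0.3,1],"dr":[0,0,0],"fingers":1},
    {"delta_pos":[-13,-0.3,6],"dr":[0,0,0],"fingers":1},
  ],
)

```text
time: 14.05
tool_pos: [0.5986, -0.1724, 0.3334]
tool_rot: [3.138, 0.003, 1.85]
contact_force: [1.7, -0.7, -0.5]
opening: 0.0006
grip_force: 0.0
```

```bash
python3 - <<'E'
from l import *
viewer.read_camera("top")
delta([.5985,-.173,.285],yaw=1.853)
for t in(1.5,1.2,.9,.6,.3,.1,0): print(t);delta(P(t),yaw=1.853)
E
```

```text
t 14.1 pos [ 0.5945 -0.1703  0.3226] rot [-3.129 -0.01   1.85 ] q [-0.4   0.49  1.04 -0.    1.63 -0.68] f [ 0.07  0.82 -6.62] m [-0.138  0.022  0.034] e6 -0.0019
dpos cm [-0.41  0.35  3.75] dr [-0.7 -0.6 -0.1]
1.5
t 14.1 pos [ 0.5945 -0.1703  0.3226] rot [-3.129 -0.01   1.85 ] q [-0.4   0.49  1.04 -0.    1.63 -0.68] f [ 0.07  0.82 -6.62] m [-0.138  0.022  0.034] e6 -0.0019
dpos cm [7.68 0.33 2.05] dr [-0.7 -0.6 -0.1]
1.2
t 14.1 pos [ 0.5945 -0.1703  0.3226] rot [-3.129 -0.01   1.85 ] q [-0.4   0.49  1.04 -0.    1.63 -0.68] f [ 0.07  0.82 -6.62] m [-0.138  0.022  0.034] e6 -0.0019
dpos cm [12.84  0.32  2.28] dr [-0.7 -0.6 -0.1]
0.9
t 14.1 pos [ 0.5945 -0.1703  0.3226] rot [-3.129 -0.01   1.85 ] q [-0.4   0.49  1.04 -0.    1.63 -0.68] f [ 0.07  0.82 -6.62] m [-0.138  0.022  0.034] e6 -0.0019
dpos cm [17.71  0.33  4.02] dr [-0.7 -0.6 -0.1]
0.6
t 14.1 pos [ 0.5945 -0.1703  0.3226] rot [-3.129 -0.01   1.85 ] q [-0.4   0.49  1.04 -0.    1.63 -0.68] f [ 0.07  0.82 -6.62] m [-0.138  0.022  0.034] e6 -0.0019
dpos cm [21.84  0.36  7.13] dr [-0.7 -0.6 -0.1]
0.3
t 14.1 pos [ 0.5945 -0.1703  0.3226] rot [-3.129 -0.01   1.85 ] q [-0.4   0.49  1.04 -0.    1.63 -0.68] f [ 0.07  0.82 -6.62] m [-0.138  0.022  0.034] e6 -0.0019
dpos cm [24.87  0.4  11.31] dr [-0.7 -0.6 -0.1]
0.1
t 14.1 pos [ 0.5945 -0.1703  0.3226] rot [-3.129 -0.01   1.85 ] q [-0.4   0.49  1.04 -0.    1.63 -0.68] f [ 0.07  0.82 -6.62] m [-0.138  0.022  0.034] e6 -0.0019
dpos cm [26.14  0.44 14.53] dr [-0.7 -0.6 -0.1]
0
t 14.1 pos [ 0.5945 -0.1703  0.3226] rot [-3.129 -0.01   1.85 ] q [-0.4   0.49  1.04 -0.    1.63 -0.68] f [ 0.07  0.82 -6.62] m [-0.138  0.022  0.034] e6 -0.0019
dpos cm [26.53  0.46 16.21] dr [-0.7 -0.6 -0.1]
```

>>> step_arm(
  increments=[
    {"delta_pos":[0,0,1.5],"dr":[0,0,0],"fingers":1},
    {"delta_pos":[0,0,3],"dr":[0,0,0],"fingers":1},
    {"delta_pos":[0,0,4],"dr":[0,0,0],"fingers":1},
    {"delta_pos":[0,0,4.5],"dr":[0,0,0],"fingers":1},
    {"delta_pos":[0,0,4.5],"dr":[0,0,0],"fingers":1},
  ],
)

```text
time: 14.72
tool_pos: [0.5976, -0.1723, 0.2866]
tool_rot: [-3.139, -0.001, 1.85]
contact_force: [-0.8, 0.5, 0.1]
opening: 0.0004
grip_force: 0.0
```

```bash
python3 - <<'E'
from l import *
import cv2
a=viewer.read_camera("scene")[:,:,::-1]
cv2.imwrite("pics/s4.png",cv2.resize(a[40:300,180:400],None,fx=2.3,fy=2.3,interpolation=2))
for t in(1.5,1.2,.9): print(t);delta(P(t),yaw=1.853)
E
```

```text
1.5
t 14.78 pos [ 0.5978 -0.1724  0.287 ] rot [-3.14e+00 -1.00e-03  1.85e+00] q [-0.4   0.5   1.12 -0.    1.53 -0.68] f [-0.25  0.26  0.69] m [-0.06   0.069 -0.011] e6 0.0004
dpos cm [ 7.99  0.05 -1.58] dr [-0.1 -0.  -0.2]
1.2
t 14.78 pos [ 0.5978 -0.1724  0.287 ] rot [-3.14e+00 -1.00e-03  1.85e+00] q [-0.4   0.5   1.12 -0.    1.53 -0.68] f [-0.25  0.26  0.69] m [-0.06   0.069 -0.011] e6 0.0004
dpos cm [13.15  0.04 -1.4 ] dr [-0.1 -0.  -0.2]
0.9
t 14.78 pos [ 0.5978 -0.1724  0.287 ] rot [-3.14e+00 -1.00e-03  1.85e+00] q [-0.4   0.5   1.12 -0.    1.53 -0.68] f [-0.25  0.26  0.69] m [-0.06   0.069 -0.011] e6 0.0004
dpos cm [18.04  0.03  0.3 ] dr [-0.1 -0.  -0.2]
```

View pics/s4.png

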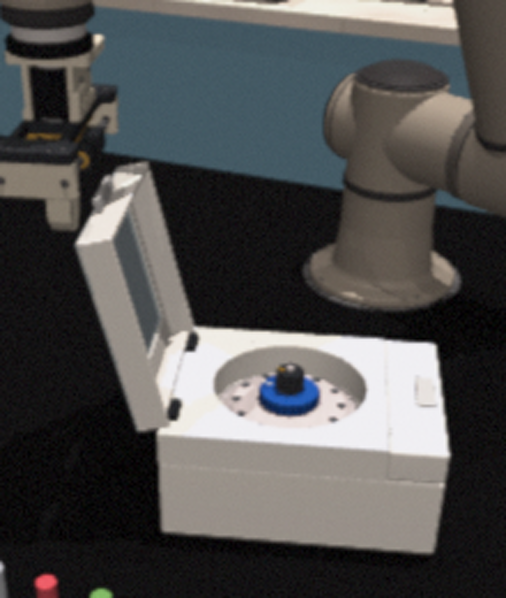

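The gripper is behind the lid with the knob and ring untouched. The wide finger bracket sits about 28 mm above the tip, so I'll push nearer the free edge (r≈178 mm).

```bash
cat >> l.py <<'E'
def path(ths,r=.178):
    s=robot.observe();R=Ro.from_euler("xyz",s["tool_rot"]);print(round(s["time"],2),s["tool_pos"].round(4),"Ft",R.inv().apply(s["contact_force"]).round(1))
    for t in ths: print(t,(R.inv().apply(P(t,r)-s["tool_pos"])*100).round(2))
E
python3 -c "
from l import *
path([1.8,1.65,1.5,1.35,1.2,1.05,.9])"
```

```text
14.78 [ 0.5978 -0.1724  0.287 ] Ft [ 0.3 -0.2 -0.7]
1.8 [ 2.82  0.07 -1.01]
1.65 [ 5.38  0.06 -1.89]
1.5 [ 8.05  0.05 -2.38]
1.35 [10.75  0.04 -2.46]
1.2 [13.45  0.04 -2.14]
1.05 [16.06  0.03 -1.42]
0.9 [18.53  0.02 -0.32]
```

>>> step_arm(
  increments=[
    {"delta_pos":[0,0,-1],"dr":[0,0,0],"fingers":1},
    {"delta_pos":[1.5,0,-1],"dr":[0,0,0],"fingers":1},
    {"delta_pos":[3,0,-1],"dr":[0,0,0],"fingers":1},
    {"delta_pos":[4.2,0,-1.5],"dr":[0,0,0],"fingers":1},
    {"delta_pos":[5.4,0,-1.9],"dr":[0,0,0],"fingers":1},
  ],
)

```text
time: 15.4
tool_pos: [0.5823, -0.1194, 0.3056]
tool_rot: [-3.139, -0.002, 1.851]
contact_force: [1.5, -2.4, -3.3]
opening: 0.0004
grip_force: 1.4
```

```bash
python3 -c "
from l import *
path([1.65,1.5,1.35,1.2,1.05,.9,.75])"
```

```text
15.4 [ 0.5823 -0.1194  0.3056] Ft [-2.7  0.8  3.3]
1.65 [-0.14  0.09 -0.04]
1.5 [ 2.53  0.08 -0.52]
1.35 [ 5.23  0.07 -0.6 ]
1.2 [ 7.93  0.06 -0.28]
1.05 [10.54  0.06  0.44]
0.9 [13.01  0.06  1.54]
0.75 [15.3   0.06  3.  ]
```

>>> step_arm(
  increments=[
    {"delta_pos":[2.5,0,-0.5],"dr":[0,0,0],"fingers":1},
    {"delta_pos":[5.2,0,-0.6],"dr":[0,0,0],"fingers":1},
    {"delta_pos":[7.9,0,-0.3],"dr":[0,0,0],"fingers":1},
    {"delta_pos":[10.5,0,0.4],"dr":[0,0,0],"fingers":1},
    {"delta_pos":[13,0,1.5],"dr":[0,0,0],"fingers":1},
  ],
)

```text
time: 16.02
tool_pos: [0.546, 0.0062, 0.2913]
tool_rot: [-3.14, -0.001, 1.851]
contact_force: [0.8, -2.6, 1.0]
opening: 0.0005
grip_force: 1.0
```

```bash
python3 -c "
from l import *
path([.9,.75,.6,.45,.3,.2])"
```

```text
16.02 [0.546  0.0062 0.2913] Ft [-2.7  0.1 -1. ]
0.9 [-0.06  0.08  0.09]
0.75 [2.22 0.07 1.55]
0.6 [4.26 0.07 3.34]
0.45 [6.01 0.07 5.41]
0.3 [7.43 0.07 7.72]
0.2 [8.18 0.08 9.36]
```

>>> step_arm(
  increments=[
    {"delta_pos":[2.2,0,1.5],"dr":[0,0,0],"fingers":1},
    {"delta_pos":[4.2,0,3.3],"dr":[0,0,0],"fingers":1},
    {"delta_pos":[6.0,0,5.4],"dr":[0,0,0],"fingers":1},
    {"delta_pos":[7.4,0,7.7],"dr":[0,0,0],"fingers":1},
    {"delta_pos":[7.9,0,8.8],"dr":[0,0,0],"fingers":1},
  ],
)

```text
time: 16.65
tool_pos: [0.5235, 0.0823, 0.2022]
tool_rot: [-3.138, -0.003, 1.852]
contact_force: [-0.7, -0.6, 1.0]
opening: 0.0008
grip_force: 0.5
```

```bash
python3 -c "
from l import *
path([.3,.2,.1,0.05,0])"
```

```text
16.65 [0.5235 0.0823 0.2022] Ft [-0.4 -0.9 -1. ]
0.3 [-0.49  0.11 -1.2 ]
0.2 [0.26 0.12 0.45]
0.1 [0.84 0.12 2.16]
0.05 [1.06 0.13 3.04]
0 [1.24 0.13 3.92]
```

>>> step_arm(
  increments=[
    {"delta_pos":[0.5,0,1.2],"dr":[0,0,0],"fingers":1},
    {"delta_pos":[0.8,0,2.2],"dr":[0,0,0],"fingers":1},
    {"delta_pos":[1.0,0,3.0],"dr":[0,0,0],"fingers":1},
    {"delta_pos":[1.2,0,3.6],"dr":[0,0,0],"fingers":1},
    {"delta_pos":[1.2,0,4.0],"dr":[0,0,0],"fingers":1},
  ],
)

```text
time: 17.27
tool_pos: [0.5216, 0.0921, 0.163]
tool_rot: [-3.14, -0.001, 1.85]
contact_force: [-7.8, 0.1, 29.8]
opening: 0.0007
grip_force: 14.8
```

```bash
python3 -c "
from l import *
path([0]);viewer.read_camera('top');path([0])"
```

```text
17.27 [0.5216 0.0921 0.163 ] Ft [  2.3  -7.5 -29.8]
0 [ 0.26  0.02 -0.  ]
17.32 [0.5216 0.092  0.1633] Ft [ 0.3 -0.3 -0.2]
0 [0.26 0.03 0.03]
```

>>> step_arm(
  increments=[
    {"delta_pos":[0,0,0.15],"dr":[0,0,0],"fingers":1},
    {"delta_pos":[0,0,0.25],"dr":[0,0,0],"fingers":1},
    {"delta_pos":[0,0,0.3],"dr":[0,0,0],"fingers":1},
    {"delta_pos":[0,0,0.3],"dr":[0,0,0],"fingers":1},
    {"delta_pos":[0,0,0.3],"dr":[0,0,0],"fingers":1},
  ],
)

```text
time: 17.95
tool_pos: [0.5217, 0.092, 0.163]
tool_rot: [3.141, -0.0, 1.85]
contact_force: [-8.8, -0.4, 23.3]
opening: 0.0004
grip_force: 11.3
```

>>> step_arm(
  increments=[
    {"delta_pos":[0,0,-0.5],"dr":[0,0,0],"fingers":1},
    {"delta_pos":[0,0,-2],"dr":[0,0,0],"fingers":1},
    {"delta_pos":[0,0,-6],"dr":[0,0,0],"fingers":1},
    {"delta_pos":[0,0,-10],"dr":[0,0,0],"fingers":1},
    {"delta_pos":[0,0,-14],"dr":[0,0,0],"fingers":1},
  ],
)

```text
time: 18.58
tool_pos: [0.5218, 0.0919, 0.3017]
tool_rot: [-3.14, -0.001, 1.85]
contact_force: [0.6, -0.7, -0.9]
opening: 0.0003
grip_force: 0.0
```

```bash
python3 - <<'E'
from l import *
import cv2
a=viewer.read_camera("scene")[:,:,::-1];b=viewer.read_camera("scene")[:,:,::-1]
cv2.imwrite("pics/s5.png",cv2.resize(b,None,fx=1.4,fy=1.4,interpolation=2)); path([0])
E
```

```text
18.68 [0.5238 0.092  0.3051] Ft [-0.7 -0.4  0.4]
0 [ 0.34 -0.27 14.2 ]
```

View pics/s5.png

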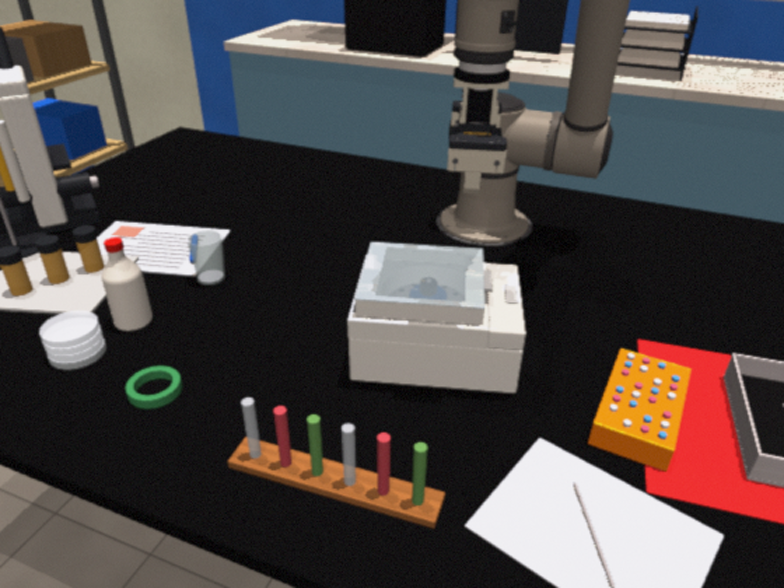

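The lid is flat shut (about (425,280)), the gripper is clear above it, and the rack, beaker and bottle are where they were.

```bash
python3 -c "
from cell import robot
print(robot.hand_in())"
```

```text
the job is handed in; nothing more can be done
None
```

The knob is hand-tight at about 0.10 N m with the blue ring unturned, and the lid is fully shut with the rack, beaker and wash bottle undisturbed; the job was handed in at about 19 s of the 72 s allowed.

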